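Clear the model-cutting station through its offcut chute

ROBOT

A 6-joint arm with a two-finger parallel gripper is mounted at the origin on the work surface. World frame = base frame: x ahead of the robot, y to its left, z up, the work surface at z = 0. Lengths are in m, angles in rad, forces in N, time in s.
With the tool pointing down it reaches from about 0.275 to 0.75 m from the base axis. Payload 10.2 kg.
Tool frame: the origin (TCP) lies midway between the tips of the shut fingers; the grasp point (between the pads) lies 19 mm behind it (env.hold_point_z is the distance from the TCP to the grasp point, in m); x points along the fingers, z is the direction in which the jaws open and shut, and the axes are right-handed (so a half turn about x gives the same grasp; the last joint's range is limited). The gripper opens to 85 mm and grips with 20 to 120 N. Pads are 22 mm wide; open, the fingers measure 114 mm over their backs; the gripper's body (76 mm by 85 mm) begins 54 mm behind the grasp point. The pads swing forward as they close: fully open they stand 13 mm farther back than shut.
Start: joints at [1.082, 0.313, 1.498, -0, 1.331, -0.223], TCP at [0.138, 0.507, 0.231] pointing down, gripper open.
Joint ranges: [-2.94, 2.94], [-0.97, 2.17], [0.19, 2.56], [-1.23, 4.37], [0.02, 3.11], [-2.88, 2.88]. Speed limits (rad/s): [2.39, 2.39, 3.01, 3.14, 3.14, 3.14].

INTERFACE

Orientations are given as a unit quaternion [x, y, z, w].
In Python, from bench import env, kinematics, monitor, eyes, job gives the robot as it stands. The module is installed in compiled form; this text tells all that it offers. Calls block until the motion is done:
- env.reach(position, orientation): joint-space move of the TCP to a pose.
- env.movel(position, velocity=0.15, frame=None, guard=None): straight line of the TCP; frame=None keeps the orientation; velocity is the mean speed in m/s. With guard (N) it stops when the force on the tool has changed by that much, and returns True; else False.
- env.set_joints(angles): joint-space move.
- env.release() and env.close_gripper(effort=None): open the fingers fully, or close them until they stop; effort is the grip in N (None keeps the last).
- env.hold(seconds).
- kinematics.ik(position, orientation): joint angles nearest the present ones, or None.
- monitor.sense(): the state.
- eyes.grab_frame(name): name is "scene" or "side" or "wrist"; returns a dict with "frame" (384x512x3 uint8, red, green, blue), "mtx" (3x3 intrinsics, pixels), "k1" (the pictures are not rectified: a ray, as slopes to the right and down, at radius r is drawn at 1 + k1 r^2 times it, then the intrinsics apply), "view" (4x4, takes a point from world to camera coordinates). Camera axes: x right, y down, z forward; pixel columns grow to the right and rows downward; lengths in m; the calibration is good to about 2 mm. A picture is of the moment at which its call begins. There is no depth.
A pose or a line that the arm cannot do raises env.MotionError and nothing moves.
- job.hand_in(): hands the job in, once; it reports no verdict.
The state is a dict: "clock": time; "joints": joint angles; "qvel": joint speeds; "joint_efforts": joint torques, N m; "position": TCP position; "ee_rot": TCP orientation; "contact_force": force on the tool from outside, world axes, zero at the start; "ft_torque": the same for the moment, N m; "finger_gap": opening from 0.0 (shut) to 1.0 (fully open).
Only numpy, scipy, OpenCV 4.12 (cv2) and the standard library are available. Lean on these libraries where they do the work, as an engineer would, in place of code of your own. Each camera call takes 0.05 s, during which the arm holds its last target. There are 200 camera calls.

TASK

Clear up the model-cutting station: stand every finished model building from the cutting mat upright on the grey baseboard, wholly on it, and slide the chute shutter until it clicks into its fully open stop. Sweep every offcut off the mat into the chute with the scraper, right up to the mouth. Then put the scraper back standing in its rest, slide the shutter back until it clicks shut, and leave everything else on the table alone.

Things in the scene. Friction and masses are not known exactly. Their poses are not given: they have to be found in the camera images.
- station: Model-cutting station, a plywood box fixed to the table, 194 (x) x 470 (y) x 145 mm high; origin: centre of its underside at table height, y along its length. Its top from -y to +y: cutting-mat deck, chute mouth, shutter garage. A rim 20 mm above the mat, 12 mm thick, runs along both sides of deck and mouth and across the -y end; none between deck and mouth.
- mat (a point): Centre of the green cutting mat's surface, 125 mm above the table, at y -90 mm of the station (same axes). The mat is 170 mm wide (x +-85 between the rims) and 270 mm long: y -135 at the closed rim to y +135 at the chute mouth.
- chute (a point): Centre of the chute mouth at the level of the mat, at y +90 mm of the station: a hole 170 (x) x 90 mm (y +-45), the full width between the rims. Below it is the closed offcut bin, floor 119 mm down, reaching on under the garage. Beyond y +45 the open-topped garage takes the sliding shutter, 94 mm long, its sides level with the mat, its end lower.
- shutter (a joint): Steel shutter plate, 170 x 100 x 4 mm, sliding level 10 mm below the mat's surface. In m: 0 closed over the mouth, 0.045 half open, 0.090 fully open, growing towards the station's +y. A sprung index clicks it into these three stops: let go, it is drawn to the nearest; moving it to the next takes up to about 6 N. Starts closed.
- shutter_grip (a point): Grip point on the shutter's handle, a black upright bar on the plate, 70 mm long across the station (its x), 12 mm thick (y), its top 16 mm above this point; the plate lies 28 mm below this point. With the shutter closed the handle is 35 mm to the +y side of the mouth's centre.
- scraper: Scraper: rubber-faced block 150 mm (its x) x 34 mm (its y) x 26 mm high with an upright dark wooden grip 56 x 26 mm rising from its middle to 112 mm. Origin: centre of the underside. About 0.25 kg. Starts standing in its rest.
- scraper_rest: Rest of the scraper, a shallow grey tray fixed to the table, 178 x 62 mm, rim 14 mm high, inside 170 x 54 mm, floor 4 mm above the table. Origin: centre of the underside; x along its length.
- board: Grey presentation baseboard fixed to the table, flat, without rim, 270 (its x) x 150 (its y) x 6 mm. Origin: centre of the underside. Empty at the start.
- house: Finished model building with a pitched roof, 60 x 50 mm, walls 42 mm high, ridge about 60 mm. Basswood. Origin: centre of the underside; x along the length, y across the 50 mm width between two flat windowed walls. Starts upright somewhere on the mat, or is absent; only low offcuts lie within 25 mm of the windowed walls.
- block: Finished model building with a flat roof, 64 x 50 x 50 mm, a 12 mm roof box on top. Basswood. Origin: centre of the underside; x along the length, y across the 50 mm width between two flat windowed walls. Starts upright somewhere on the mat, or is absent; only low offcuts lie within 25 mm of the windowed walls.
- hall: Finished model building with a round barrel roof, 60 x 50 mm, walls 40 mm high, top 60 mm. Basswood. Origin: centre of the underside; x along the length, y across the 50 mm width between two flat windowed walls. Starts upright somewhere on the mat, or is absent; only low offcuts lie within 25 mm of the windowed walls.
- offcut0: Basswood offcut, a plain flat stick 66 x 18 x 10 mm, lying on the mat, or absent. Origin: centre of the underside; x along its length.
- offcut1: Basswood offcut, a plain flat stick 62 x 18 x 12 mm, lying on the mat, or absent. Origin: centre of the underside; x along its length.
- offcut2: Basswood offcut, a plain flat stick 60 x 17 x 10 mm, lying on the mat, or absent. Origin: centre of the underside; x along its length.
- offcut3: Basswood offcut, a plain flat stick 66 x 16 x 12 mm, lying on the mat, or absent. Origin: centre of the underside; x along its length.
- offcut4: Basswood offcut, a plain flat stick 64 x 18 x 10 mm, lying on the mat, or absent. Origin: centre of the underside; x along its length.
- offcut5: Basswood offcut, a plain flat stick 60 x 18 x 12 mm, lying on the mat, or absent. Origin: centre of the underside; x along its length.
- tape_roll: Bystander: roll of paper tape lying flat, 84 mm across, 24 mm high; origin at its underside. To be left alone.
- knife: Bystander: craft knife, 120 mm; origin at its underside. To be left alone.
- scale_rule: Bystander: aluminium scale rule, 300 mm; origin at its underside. To be left alone.
- glue_pot: Bystander: glue pot, 70 mm; origin at its underside. To be left alone.
- tin: Bystander: round tin, 60 mm high; origin at its underside. To be left alone.

How it is judged:
On the way, in this order (a step that is already met when the one before it is completed fails the run):
1. the shutter stands clicked in its fully open stop (0.090 m within 3 mm) (value of joint shutter between 0.087 and 0.093 m), for 0.3 s.
2. every offcut is down in the bin while the scraper is low over the mat, within 80 mm of the mouth (x of offcut0 in the frame of station between -0.09 and 0.09 m and y of offcut0 in the frame of station between 0.035 and 0.235 m and z of offcut0 in the frame of station between -0.01 and 0.1 m and x of offcut1 in the frame of station between -0.09 and 0.09 m and y of offcut1 in the frame of station between 0.035 and 0.235 m and z of offcut1 in the frame of station between -0.01 and 0.1 m and x of offcut2 in the frame of station between -0.09 and 0.09 m and y of offcut2 in the frame of station between 0.035 and 0.235 m and z of offcut2 in the frame of station between -0.01 and 0.1 m and x of offcut3 in the frame of station between -0.09 and 0.09 m and y of offcut3 in the frame of station between 0.035 and 0.235 m and z of offcut3 in the frame of station between -0.01 and 0.1 m and x of offcut4 in the frame of station between -0.09 and 0.09 m and y of offcut4 in the frame of station between 0.035 and 0.235 m and z of offcut4 in the frame of station between -0.01 and 0.1 m and x of offcut5 in the frame of station between -0.09 and 0.09 m and y of offcut5 in the frame of station between 0.035 and 0.235 m and z of offcut5 in the frame of station between -0.01 and 0.1 m and y of scraper in the frame of station between -0.052 and 0.135 m and z of scraper in the frame of station between 0.11 and 0.15 m and x of scraper in the frame of station between -0.05 and 0.05 m).
At the end, for the whole second after the job is handed in: Shutter in its closed stop (0 within 3 mm); every offcut in the bin; every building upright and at rest wholly on the baseboard (origin within 106 mm of its centre lengthways, 53 mm across); scraper standing on the floor of its rest (within 30 mm lengthways, 20 mm across) (value of joint shutter between -0.003 and 0.003 m and x of offcut0 in the frame of station between -0.09 and 0.09 m and y of offcut0 in the frame of station between 0.035 and 0.235 m and z of offcut0 in the frame of station between -0.01 and 0.1 m and x of offcut1 in the frame of station between -0.09 and 0.09 m and y of offcut1 in the frame of station between 0.035 and 0.235 m and z of offcut1 in the frame of station between -0.01 and 0.1 m and x of offcut2 in the frame of station between -0.09 and 0.09 m and y of offcut2 in the frame of station between 0.035 and 0.235 m and z of offcut2 in the frame of station between -0.01 and 0.1 m and x of offcut3 in the frame of station between -0.09 and 0.09 m and y of offcut3 in the frame of station between 0.035 and 0.235 m and z of offcut3 in the frame of station between -0.01 and 0.1 m and x of offcut4 in the frame of station between -0.09 and 0.09 m and y of offcut4 in the frame of station between 0.035 and 0.235 m and z of offcut4 in the frame of station between -0.01 and 0.1 m and x of offcut5 in the frame of station between -0.09 and 0.09 m and y of offcut5 in the frame of station between 0.035 and 0.235 m and z of offcut5 in the frame of station between -0.01 and 0.1 m and x of house in the frame of board between -0.106 and 0.106 m and y of house in the frame of board between -0.053 and 0.053 m and z of house in the frame of board between 0 and 0.012 m and angle between each of house, block, hall, scraper's own z axis and vertical below 0.1 rad and linear speed of each of house, block, hall, scraper below 0.03 m/s and x of block in the frame of board between -0.106 and 0.106 m and y of block in the frame of board between -0.053 and 0.053 m and z of block in the frame of board between 0 and 0.012 m and x of hall in the frame of board between -0.106 and 0.106 m and y of hall in the frame of board between -0.053 and 0.053 m and z of hall in the frame of board between 0 and 0.012 m and x of scraper in the frame of scraper_rest between -0.03 and 0.03 m and y of scraper in the frame of scraper_rest between -0.02 and 0.02 m and z of scraper in the frame of scraper_rest between 0 and 0.01 m); the robot touches nothing.
It fails at once if a bystander (tape roll, knife, rule, glue pot, tin) is moved by more than 30 mm (distance of any of tape_roll, knife, scale_rule, glue_pot, tin from where it was at the start of the episode above 0.03 m).
Of house, block, hall only 2 to 3 are there at a start; the rules pass over those that are not, and their reading is None.
Of offcut0, offcut1, offcut2, offcut3, offcut4, offcut5 only 3 to 6 are there at a start; the rules pass over those that are not, and their reading is None.
At some moment in a run one of house, block, hall may be knocked a few centimetres aside while the robot is not near it.
It also fails if it takes over 210 s, if anything falls off the work surface, if the arm or the gripper's body presses on something with over 40 N, if the wrist force passes 120 N, or if a joint passes its speed limit or range.

## Working session

There is one attempt and no reset: what is moved stays moved. The work goes in short steps, each a Python script; the robot and the scene stay as the last script left them, time stands still between calls to the robot, and variables do not carry over. Pictures are saved under pics/ and viewed, about 12 in all and at most 16, crops included, and the job is handed in when it is done.

```bash
mkdir -p pics
cat > h.py <<'E'
import numpy as np, cv2
from scipy.spatial.transform import Rotation as R
from bench import env, kinematics, monitor, eyes, job
def grab(n,save=None,scale=1.5):
    f=eyes.grab_frame(n)
    if save: cv2.imwrite('pics/'+save,cv2.cvtColor(cv2.resize(f['frame'],None,fx=scale,fy=scale,interpolation=cv2.INTER_CUBIC),cv2.COLOR_RGB2BGR))
    return f
def dist(f): return np.array([f['k1'],0,0,0,0.])
def ray(f,uv):
    uv=np.array(uv,float).reshape(-1,1,2)
    s=cv2.undistortPoints(uv,np.array(f['mtx'],float),dist(f)).reshape(-1,2)
    V=np.array(f['view']);d=np.c_[s,np.ones(len(s))]@V[:3,:3]
    return -V[:3,:3].T@V[:3,3],d
def plane(f,uv,z):
    o,d=ray(f,uv); return (o+d*((z-o[2])/d[:,2])[:,None])
def proj(f,P):
    V=np.array(f['view']);r=cv2.Rodrigues(V[:3,:3])[0]
    return cv2.projectPoints(np.array(P,float).reshape(-1,1,3),r,V[:3,3],np.array(f['mtx'],float),dist(f))[0].reshape(-1,2)
def down(a):
    """tool x down, jaw direction (tool z) at world yaw a"""
    x=np.array([0,0,-1.]);z=np.array([np.cos(a),np.sin(a),0]);return R.from_matrix(np.c_[x,np.cross(z,x),z]).as_quat()
def st():
    s=monitor.sense();print('t%.1f'%s['clock'],'pos',np.round(s['position'],4),'gap %.3f'%s['finger_gap'],'F',np.round(s['contact_force'],1),'j6 %.2f'%s['joints'][5]);return s
E
python3 - <<'E'
from h import *
for n in('scene','side','wrist'):
    f=grab(n,n+'0.png'); print(n,f['k1'],np.round(f['mtx'],1).tolist(),'cam',np.round(ray(f,[256,192]),3))
st()
E
```

```text
Traceback (most recent call last):
ValueError: setting an array element with a sequence. The requested array has an inhomogeneous shape after 1 dimensions. The detected shape was (2,) + inhomogeneous part.
```

View pics/scene0.png

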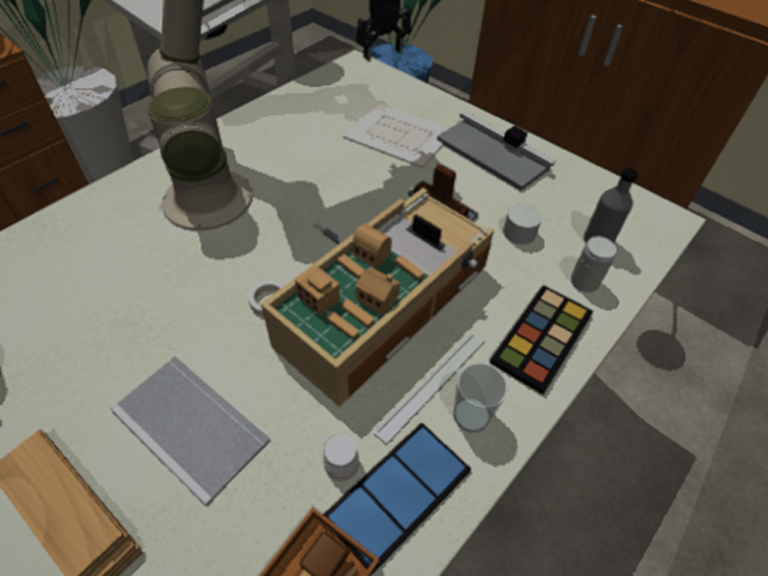

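The scene view (768x576) shows the station in the middle. Block (318,288), house (378,287) and hall (371,244) are on the mat, with offcuts around them. The shutter handle is at (427,230), the scraper behind the station at (442,185), and the pale grey board at (190,428).

Run:
```python
from h import *
f=grab('side','side0.png');grab('wrist','wrist0.png')
f=grab('scene')
k=1/1.5
def p(n,uv,z): print(n,np.round(plane(f,np.array(uv)*k,z),3).tolist())
p('board corners',[[174,358],[268,439],[208,501],[112,410]],.006)
p('station rim corners: -y two, +y',[[265,303],[338,365],[492,237],[410,197]],.145)
p('handle top',[[427,222]],.141)
p('scraper grip top',[[442,168]],.112)
p('roofs block house hall',[[320,275],[380,278],[372,235]],.18)
```

```text
board corners [[0.344, -0.329, 0.006], [0.608, -0.31, 0.006], [0.619, -0.449, 0.006], [0.355, -0.473, 0.006]]
station rim corners: -y two, +y [[0.466, -0.171, 0.145], [0.653, -0.171, 0.145], [0.669, 0.252, 0.145], [0.47, 0.229, 0.145]]
handle top [[0.544, 0.198, 0.141]]
scraper grip top [[0.436, 0.392, 0.112]]
roofs block house hall [[0.513, -0.076, 0.18], [0.596, -0.007, 0.18], [0.512, 0.063, 0.18]]
```

View pics/side0.png

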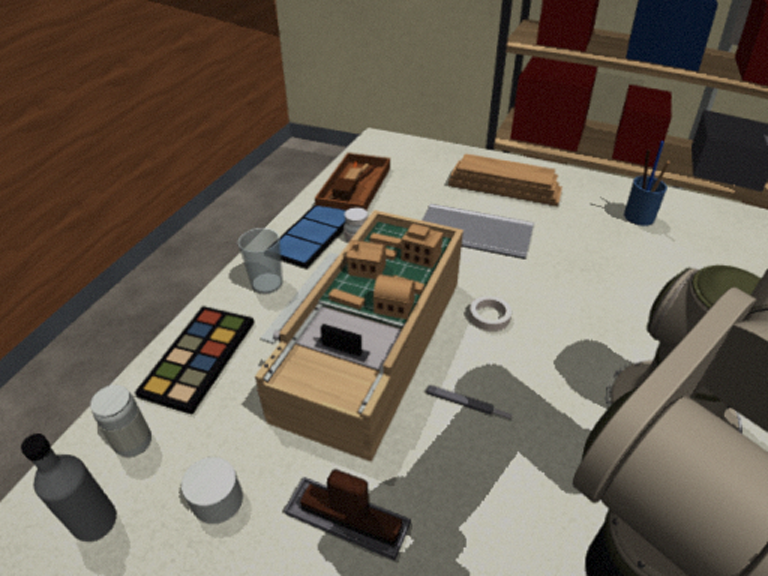

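View pics/wrist0.png

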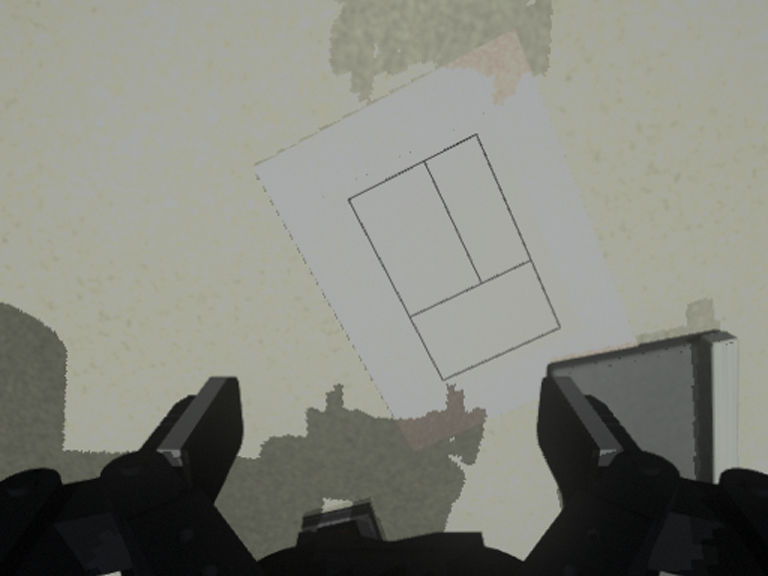

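Side view (768x576): hall (394,293) is nearest the shutter, house (366,260), block (421,240). The scraper stands in its rest at (345,510), the knife is at (470,402) and the tape at (490,313). Next I go above the mat for a close look.

Run:
```python
from h import *
s=st(); R0=R.from_quat(s['ee_rot']).as_matrix()
f=grab('wrist');V=np.array(f['view']);print('cam in tool',np.round(R0.T@(-V[:3,:3].T@V[:3,3]-s['position']),3),'axes in tool',np.round(R0.T@V[:3,:3].T,2).tolist(),f['k1'],np.round(f['mtx'],0).tolist())
for a in(np.pi/2,-np.pi/2,0,np.pi):
    for z in (.45,.4): print(a,z,kinematics.ik([.56,-.02,z],down(a)))
    print('board',kinematics.ik([.48,-.39,.05],down(a)),'rest',kinematics.ik([.44,.39,.1],down(a)))
```

```text
t0.2 pos [0.1378 0.5064 0.2309] gap 1.001 F [ 0.1  0.5 -0.9] j6 -0.22
cam in tool [-0.142  0.075 -0.001] axes in tool [[0.0, -0.29, 0.96], [0.0, -0.96, -0.29], [1.0, 0.0, 0.0]] -0.029718185349939117 [[340.0, 0.0, 260.0], [0.0, 340.0, 192.0], [0.0, 0.0, 1.0]]
1.5707963267948966 0.45 [-2.44765033e-01  3.73914846e-01  8.57829627e-01 -4.44089210e-16
  1.90984818e+00 -1.81556136e+00]
1.5707963267948966 0.4 [-2.44765033e-01  3.51091636e-01  1.01687186e+00 -4.44089210e-16
  1.77362916e+00 -1.81556136e+00]
board [-8.71488783e-01  6.98778180e-01  1.39410720e+00 -4.44089210e-16
  1.04870727e+00 -2.44228511e+00] rest [ 5.26115108e-01  5.76192686e-01  1.46235748e+00 -4.44089210e-16
  1.10304249e+00 -1.04468122e+00]
-1.5707963267948966 0.45 [-2.44765033e-01  3.73914846e-01  8.57829627e-01 -4.44089210e-16
  1.90984818e+00  1.32603129e+00]
-1.5707963267948966 0.4 [-2.44765033e-01  3.51091636e-01  1.01687186e+00 -4.44089210e-16
  1.77362916e+00  1.32603129e+00]
board [-8.71488783e-01  6.98778180e-01  1.39410720e+00 -4.44089210e-16
  1.04870727e+00  6.99307544e-01] rest [ 5.26115108e-01  5.76192686e-01  1.46235748e+00 -4.44089210e-16
  1.10304249e+00  2.09691143e+00]
0 0.45 [-2.44765033e-01  3.73914846e-01  8.57829627e-01 -4.44089210e-16
  1.90984818e+00 -2.44765033e-01]
0 0.4 [-2.44765033e-01  3.51091636e-01  1.01687186e+00 -4.44089210e-16
  1.77362916e+00 -2.44765033e-01]
board [-8.71488783e-01  6.98778180e-01  1.39410720e+00 -4.44089210e-16
  1.04870727e+00 -8.71488783e-01] rest [ 5.26115108e-01  5.76192686e-01  1.46235748e+00 -4.44089210e-16
  1.10304249e+00  5.26115108e-01]
3.141592653589793 0.45 None
3.141592653589793 0.4 None
board [-8.71488783e-01  6.98778180e-01  1.39410720e+00 -4.44089210e-16
  1.04870727e+00  2.27010387e+00] rest [ 5.26115108e-01  5.76192686e-01  1.46235748e+00 -4.44089210e-16
  1.10304249e+00 -2.61547755e+00]
```

Run:
```python
from h import *
env.reach([.53,.04,.38],down(np.pi/2));st()
f=grab('wrist','w1.png');np.savez('w1.npz',**f)
```

```text
t2.5 pos [0.5299 0.0406 0.3799] gap 0.995 F [-0.4 -0.8 -0.8] j6 -1.72
```

View pics/w1.png

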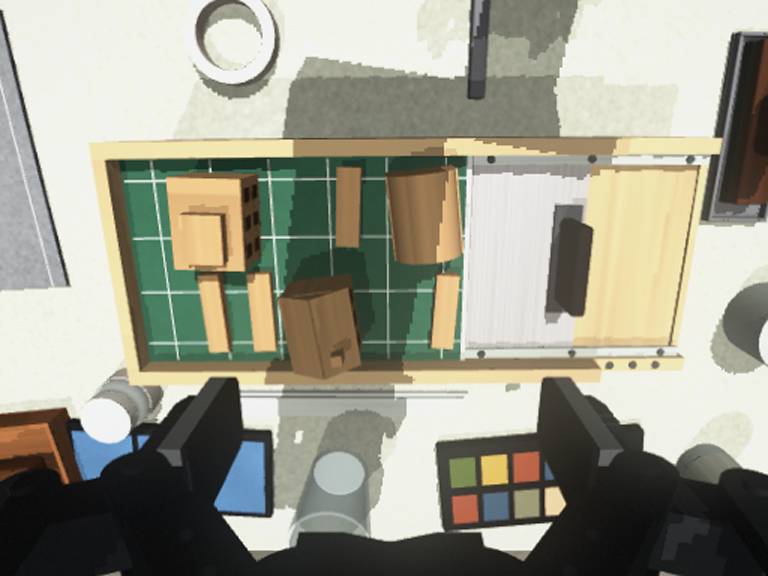

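Wrist view (768x576): block (213,222), hall (425,215) and house (320,325). Four offcuts are visible at (213,312), (262,312), (348,207) and (446,312). The mat edge is at x≈465, the closed shutter runs from there to 690, and its handle is at (568,265). I need the building orientations in more detail.

Run:
```python
from h import *
f=dict(np.load('w1.npz'));k=1/1.5
def p(n,uv,z): print(n,np.round(plane(f,np.array(uv)*k,z),3).tolist())
p('rim -y outer',[[92,143],[133,385]],.145)
p('mat edge',[[468,157],[461,359]],.125)
p('rim inner near x',[[120,157],[468,157]],.145)
p('end',[[705,153],[684,358]],.145)
p('handle top edge corners',[[555,205],[590,225],[586,315],[565,310]],.159)
p('rest corners',[[735,32],[703,220]],.014)
im=f['frame'][95:260,70:325]
a=cv2.resize(im,None,fx=3.1,fy=3.1,interpolation=cv2.INTER_CUBIC)
g=grab('scene');b=g['frame'][140:235,170:300];b=cv2.resize(b,None,fx=2.8,fy=2.8,interpolation=cv2.INTER_CUBIC)
c=np.zeros((600,790,3),np.uint8);
a=a[:,:790];
out=np.zeros((a.shape[0],790,3),np.uint8);out[:,:a.shape[1]]=a
out[-190:, :0]=0
cv2.imwrite('pics/c1.png',out[...,::-1]);
h=grab('side')['frame'][135:225,205:320]
b=cv2.resize(b,(390,285));h=cv2.resize(h,(390,305))
cv2.imwrite('pics/c2.png',np.hstack([cv2.resize(b,(390,300)),cv2.resize(h,(390,300))])[...,::-1])
```

```text
rim -y outer [[0.461, -0.174, 0.145], [0.654, -0.173, 0.145]]
mat edge [[0.472, 0.099, 0.125], [0.639, 0.101, 0.125]]
rim inner near x [[0.471, -0.155, 0.145], [0.471, 0.096, 0.145]]
end [[0.467, 0.269, 0.145], [0.629, 0.281, 0.145]]
handle top edge corners [[0.503, 0.158, 0.159], [0.518, 0.185, 0.159], [0.587, 0.189, 0.159], [0.583, 0.173, 0.159]]
rest corners [[0.363, 0.358, 0.014], [0.537, 0.358, 0.014]]
```

View pics/c1.png

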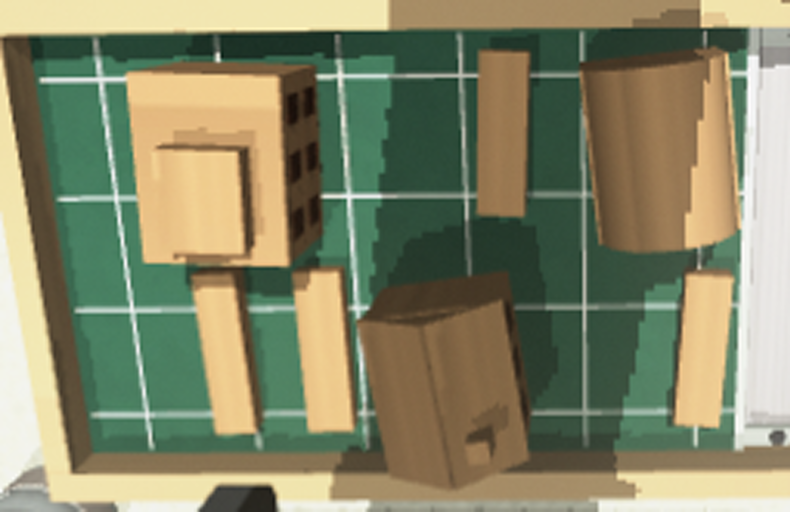

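View pics/c2.png

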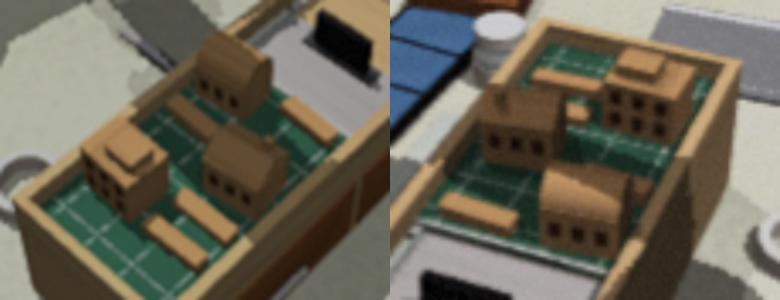

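The crops show the ridges of hall and house running roughly along world x, with windowed walls facing ±y, so the jaws go along ≈y for all three. I'll compute the poses and pick the block first.

Run:
```python
from h import *
f=dict(np.load('w1.npz'))
def p(n,c,z):
    c=np.array(c,float); P=plane(f,np.c_[70+c[:,0]/3.1,95+c[:,1]/3.1],z)[:,:2]
    print(n,'mean',np.round(P.mean(0),4),np.round(P,3).tolist());return P
def yaw(v): return round(float(np.arctan2(v[1],v[0])),3)
B=p('block',[[128,72],[278,76],[290,265],[143,262]],.175); print(yaw(B[3]-B[0]),yaw(B[2]-B[1]))
H=p('house eaves',[[360,320],[512,297],[527,465],[385,478]],.167);print(yaw(H[3]-H[0]),yaw(H[2]-H[1]))
r=p('house ridge',[[428,325],[453,488]],.185);print(yaw(r[1]-r[0]))
L=p('hall eave',[[583,66],[600,243],[738,228],[733,60]],.165);print(yaw(L[1]-L[0]),yaw(L[2]-L[3]))
for n,c in dict(o1=[[195,272],[240,272],[260,433],[215,433]],o2=[[295,270],[342,268],[353,430],[308,432]],o3=[[478,52],[528,52],[525,215],[478,213]],o4=[[685,272],[732,272],[718,425],[676,424]]).items(): p(n,c,.136)
```

```text
block mean [ 0.5156 -0.0862] [[0.483, -0.11], [0.484, -0.061], [0.548, -0.062], [0.547, -0.112]]
-0.042 -0.018
house eaves mean [ 0.5977 -0.0114] [[0.57, -0.041], [0.562, 0.013], [0.627, 0.017], [0.632, -0.035]]
0.088 0.066
house ridge mean [ 0.5965 -0.0109] [[0.566, -0.014], [0.627, -0.008]]
0.102
hall eave mean [0.5104 0.0656] [[0.482, 0.038], [0.543, 0.044], [0.537, 0.092], [0.48, 0.088]]
0.098 0.071
o1 mean [ 0.5946 -0.1007] [[0.561, -0.11], [0.561, -0.093], [0.628, -0.091], [0.628, -0.109]]
o2 mean [ 0.5935 -0.0626] [[0.56, -0.072], [0.56, -0.054], [0.626, -0.054], [0.627, -0.072]]
o3 mean [0.509  0.0085] [[0.479, 0.0], [0.479, 0.018], [0.539, 0.016], [0.538, -0.001]]
o4 mean [0.5924 0.0846] [[0.561, 0.077], [0.561, 0.095], [0.624, 0.092], [0.624, 0.075]]
```

```bash
cat >> h.py <<'E'
ZG=.141; BC=np.array([.4815,-.390]); BY=.078
def bpos(dx,dy=0): 
    c,s=np.cos(BY),np.sin(BY); return BC+[c*dx-s*dy,s*dx+c*dy]
def pickplace(xy,yaw,slot):
    q=down(np.pi/2+yaw); xy=np.array(xy)
    env.reach([*xy,.25],q); env.movel([*xy,ZG],.12,guard=15) and print('GUARD on descent')
    env.close_gripper(40); s=st()
    if s['finger_gap']<.45: print('MISSED'); env.release(); env.movel([*xy,.25]); return
    env.movel([*xy,.25],.15); qb=down(np.pi/2+BY); b=bpos(slot)
    env.reach([*b,.13],qb); z=ZG-.125+.006
    env.movel([*b,z+.012],.15); print('touch',env.movel([*b,z-.003],.03,guard=6)); st()
    env.release(); env.movel([*b,.15],.2); st()
E
python3 - <<'E'
from h import *
pickplace([.5156,-.0862],-.03,-.088)
env.reach([.53,.04,.38],down(np.pi/2));st()
f=grab('wrist','w2.png');np.savez('w2.npz',**f)
o=dict(np.load('w1.npz'))
d=np.abs(f['frame'].astype(int)-o['frame']).max(2)>60
d=cv2.morphologyEx(d.astype(np.uint8),cv2.MORPH_OPEN,np.ones((3,3)))
n,_,s,c=cv2.connectedComponentsWithStats(d);print(s[1:].tolist())
E
```

```text
t4.9 pos [ 0.5159 -0.0864  0.1415] gap 0.576 F [ 0.3 -1.2  4.5] j6 -1.93
touch True
t8.3 pos [ 0.3938 -0.397   0.0224] gap 0.583 F [-1.6  1.5  5.7] j6 -2.65
t9.6 pos [ 0.3934 -0.3964  0.1488] gap 0.997 F [-0.4  0.6 -0.2] j6 -2.65
t11.4 pos [0.5301 0.0393 0.3793] gap 1.002 F [-0.7  0.8  0.5] j6 -1.72
[[139, 112, 3, 3, 9], [304, 112, 3, 4, 12], [179, 115, 3, 3, 9], [111, 116, 63, 65, 3523], [305, 125, 3, 4, 12], [180, 128, 3, 6, 18], [306, 138, 3, 4, 12], [181, 143, 3, 5, 15], [457, 158, 4, 4, 14], [456, 164, 4, 4, 14], [183, 170, 3, 4, 12], [455, 170, 4, 4, 14], [455, 176, 3, 3, 9], [184, 183, 3, 4, 12], [453, 182, 4, 3, 12], [135, 184, 12, 3, 36], [166, 184, 3, 4, 12], [306, 187, 4, 4, 16], [452, 188, 4, 3, 12], [186, 210, 3, 3, 9], [291, 322, 3, 6, 18]]
```

Only the block's area changed, so nothing else moved. I continue with the house and then the hall, looking again between them.

Run:
```python
from h import *
def look(old,new):
    env.reach([.53,.04,.38],down(np.pi/2)); f=grab('wrist',new+'.png');np.savez(new+'.npz',**f)
    o=dict(np.load(old+'.npz'));d=np.abs(f['frame'].astype(int)-o['frame']).max(2)>60
    n,_,s,c=cv2.connectedComponentsWithStats(cv2.morphologyEx(d.astype(np.uint8),cv2.MORPH_OPEN,np.ones((3,3))));s=s[1:][s[1:,4]>25];print(s.tolist()); return s
pickplace([.597,-.0115],.085,0.088)
s=look('w2','w3')
# hall region columns 258-310 rows 110-178: only proceed if unchanged
if not any(a[0]+a[2]>262 and a[0]<305 and a[1]<170 and a[4]>150 for a in s):
    pickplace([.5104,.0656],.085,0.0); look('w3','w4')
    f=grab('scene','s2.png')
else: print('hall moved?')
```

```text
t13.6 pos [ 0.5974 -0.0115  0.1422] gap 0.589 F [-0.2 -0.3  5.5] j6 -1.87
touch True
t17.2 pos [ 0.5694 -0.3834  0.0228] gap 0.593 F [ 0.7 -0.8  1.7] j6 -2.41
t18.4 pos [ 0.5688 -0.3828  0.1486] gap 1.003 F [-0.4 -0.1 -0.2] j6 -2.41
[[262, 113, 49, 61, 1269], [254, 144, 8, 12, 63], [0, 146, 16, 57, 536], [256, 159, 4, 9, 31], [261, 167, 36, 33, 704], [189, 193, 50, 34, 1302], [231, 229, 10, 13, 100], [194, 230, 35, 15, 366]]
hall moved?
```

View pics/w3.png

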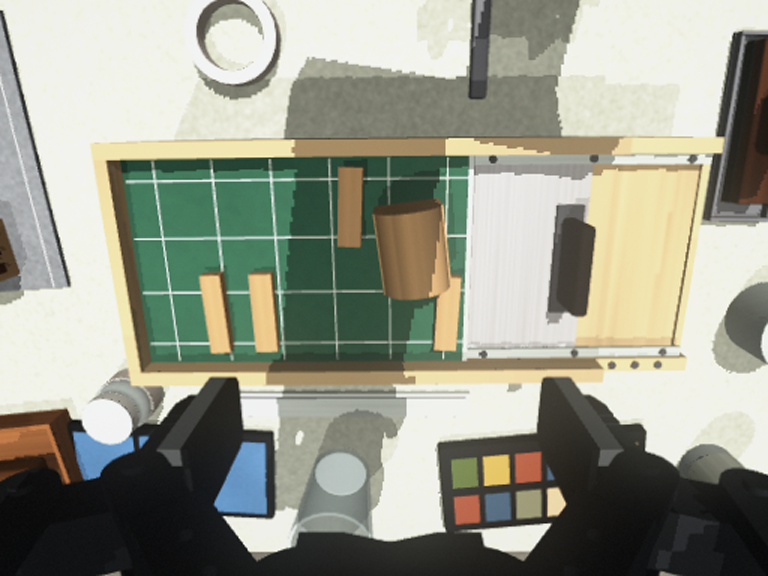

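The hall has been knocked: it now spans (374,203)–(450,297), shifted about 34 px towards +x, and is still upright. The block and house are off the mat, and exactly four offcuts remain. I'll re-measure and pick it.

Run:
```python
from h import *
f=dict(np.load('w3.npz'))
L=plane(f,np.array([[374,208],[384,295],[450,289],[443,204]])/1.5,.165)[:,:2];m=L.mean(0)
y=[np.arctan2(*(v)[::-1]) for v in (L[1]-L[0],L[2]-L[3])];print(m,y)
# fresh check of no further motion, then pick
g=grab('wrist');print('diff',(np.abs(g['frame'].astype(int)-f['frame']).max(2)>60)[90:260].sum())
pickplace(m,float(np.mean(y)),0.0)
env.reach([.45,-.32,.30],down(np.pi/2));f=grab('wrist','w4.png');np.savez('w4.npz',**f)
```

```text
[0.53514351 0.05518255] [np.float64(0.10561037223889332), np.float64(0.11191897828592896)]
diff 3
t22.3 pos [0.5355 0.0551 0.1416] gap 0.575 F [0.6 0.2 5.1] j6 -1.79
touch True
t26.1 pos [ 0.4817 -0.3902  0.0224] gap 0.576 F [-0.4 -0.5  2.3] j6 -2.52
t27.4 pos [ 0.4811 -0.3895  0.1487] gap 1.003 F [ 0.3 -0.1 -0.4] j6 -2.52
```

View pics/w4.png

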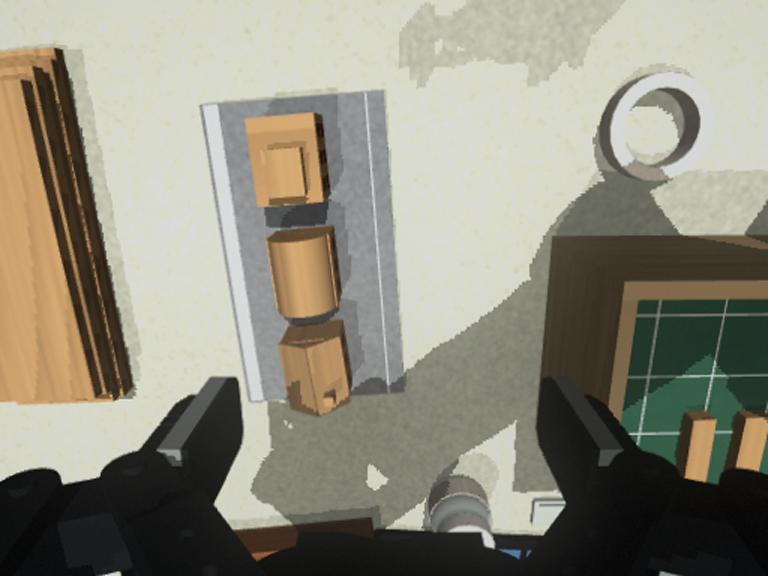

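Board picture: all three stand upright. Block (287,160), hall (303,272) and house (315,368); board corners are (202,104), (383,90), (403,390) and (248,402). I'll check the margins numerically, then aim for the shutter handle.

Run:
```python
from h import *
f=dict(np.load('w4.npz'))
C=plane(f,np.array([[202,104],[383,90],[403,390],[248,402]])/1.5,.006)[:,:2];m=C.mean(0);print('board',m,C.round(3).tolist())
x=(C[2]+C[3]-C[0]-C[1])[:2];x/=np.linalg.norm(x);print('yaw',np.arctan2(x[1],x[0]))
for s in(-.088,0,.088):
    d=bpos(s)-m;print('slot in board',d@x,d@[-x[1],x[0]])
# handle view
env.reach([.48,.19,.33],down(np.pi/2));st()
f=grab('wrist','w5.png');np.savez('w5.npz',**f)
```

```text
board [ 0.47997307 -0.39006215] [[0.351, -0.472], [0.341, -0.326], [0.607, -0.307], [0.62, -0.456]]
yaw 0.06371914894899816
slot in board -0.08646323696866084 -0.0012918791768452246
slot in board 0.0015277897047477897 -3.520700022758639e-05
slot in board 0.08951881637815642 0.0012214651763900516
t30.0 pos [0.4803 0.1893 0.3298] gap 0.999 F [ 0.4  0.4 -0.1] j6 -1.42
```

View pics/w5.png

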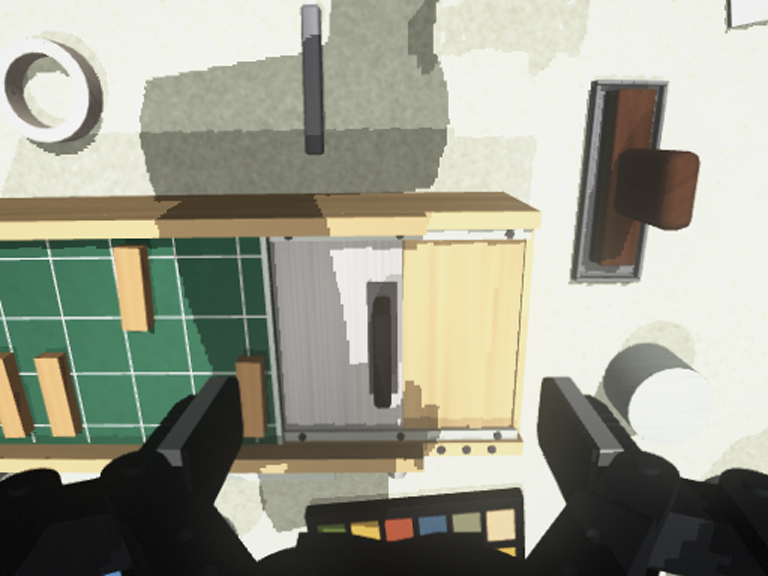

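Handle top is centred at about (382,350). The rest spans (572–668, 80–283), with the scraper's grip top near (675,190). Now I open the shutter.

Run:
```python
from h import *
f=dict(np.load('w5.npz'));k=1.5
P=plane(f,np.array([[374,296],[392,296],[392,407],[372,407]])/k,.159);h=P[:,:2].mean(0);print('handle',h,P.round(3).tolist())
r=plane(f,np.array([[592,80],[668,82],[642,283],[572,280]])/k,.014)[:,:2];print('rest',r.mean(0),r.round(3).tolist())
g=plane(f,np.array([[655,152],[698,152],[694,229],[650,224]])/k,.116)[:,:2];print('grip',g.mean(0),g.round(3).tolist())
q=down(np.pi/2)
env.reach([.557,h[1],.21],q); print('guard',env.movel([.557,h[1],.13],.1,guard=10)); env.close_gripper(40); s=st()
y=s['position'][1]
env.movel([.557,y+.090,.13],.06); st()
```

```text
handle [0.54638209 0.18373564] [[0.506, 0.178, 0.159], [0.506, 0.19, 0.159], [0.587, 0.19, 0.159], [0.587, 0.176, 0.159]]
rest [0.4502694  0.39248463] [[0.362, 0.359], [0.363, 0.424], [0.54, 0.427], [0.537, 0.36]]
grip [0.44243531 0.38688377] [[0.417, 0.369], [0.417, 0.399], [0.47, 0.406], [0.466, 0.373]]
guard False
t32.3 pos [0.557  0.1838 0.1301] gap 0.134 F [-0.7 -0.2  1.3] j6 -1.45
t33.9 pos [0.5563 0.2738 0.1301] gap 0.132 F [-6.3 -1.3  4.3] j6 -1.30
```

Run:
```python
from h import *
env.release(); env.movel([.557,.274,.24],.2); st()
env.reach([.48,.19,.33],down(np.pi/2))
f=grab('wrist','w6.png');np.savez('w6.npz',**f)
```

```text
t35.3 pos [0.5566 0.2739 0.2386] gap 0.999 F [0.1 0.8 0.5] j6 -1.30
```

View pics/w6.png

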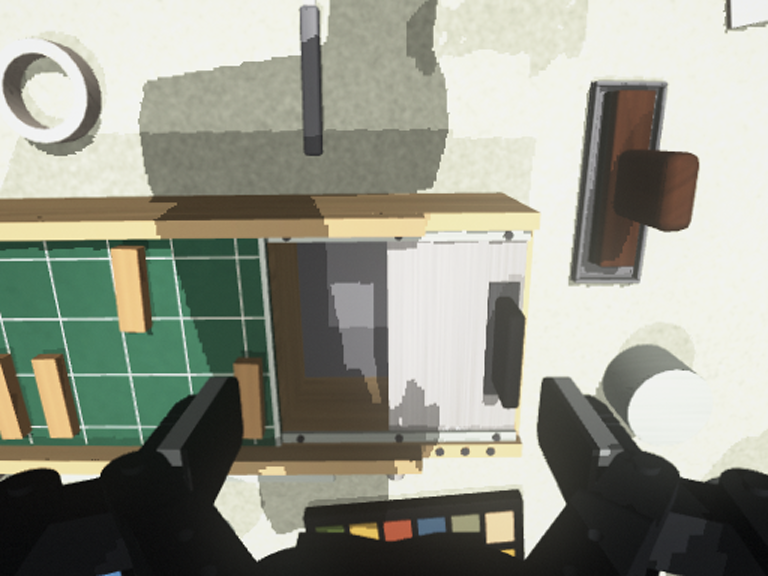

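The shutter is open: its edge is at x≈388 and the handle at (507,350), with the bin visible beneath. Next I grasp the scraper and sweep.

Run:
```python
from h import *
f=dict(np.load('w6.npz'))
print('handle now',plane(f,np.array([[500,298],[523,305],[518,407],[500,407]])/1.5,.159).round(3).tolist())
q=down(np.pi/2+.04);xy=[.445,.388]
env.reach([*xy,.20],q); print('g',env.movel([*xy,.062],.1,guard=10)); st()
env.close_gripper(80); st()
env.movel([*xy,.09],.08); s=st(); grab('side','s3.png'); 
env.movel([*xy,.31],.2)
g=grab('wrist','w7.png');np.savez('w7.npz',**g)
```

```text
handle now [[0.506, 0.261, 0.159], [0.511, 0.276, 0.159], [0.586, 0.278, 0.159], [0.586, 0.266, 0.159]]
g False
t38.5 pos [0.4453 0.3882 0.0626] gap 1.001 F [ 0.3 -0.4  0.6] j6 -1.09
t39.1 pos [0.445  0.3882 0.0621] gap 0.297 F [1.  1.6 0.4] j6 -1.09
t39.6 pos [0.4449 0.3878 0.0901] gap 0.293 F [ 0.3 -0.2 -2.4] j6 -1.09
```

View pics/w7.png

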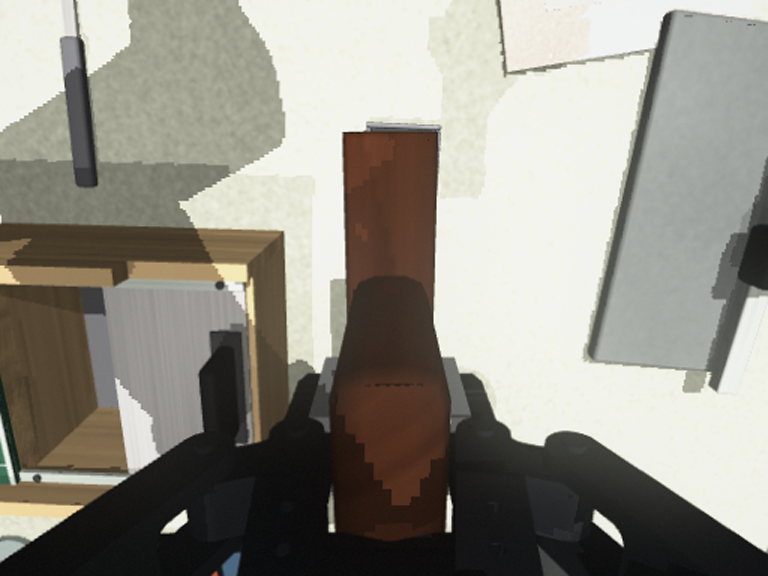

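The scraper is held square in the jaws, with its near end at (343–437,132). I'll measure its lengthwise offset, then set it on the mat and sweep.

Run:
```python
from h import *
f=dict(np.load('w7.npz'));s=st()
e=plane(f,np.array([[344,132],[437,134]])/1.5,.278)[:,:2];print(e)
q=R.from_quat(s['ee_rot']).as_matrix();ax=np.array([np.cos(.04),np.sin(.04)])
off=(e.mean(0)+.075*ax-s['position'][:2]);print('scraper centre offset from TCP',off, 'end width',np.linalg.norm(e[1]-e[0]))
dx=float(off[0]); dx=dx if abs(dx)<.02 else 0
X=.557-dx; np.save('dx.npy',dx)
q=down(np.pi/2)
env.reach([X,-.139,.31],q); st()
env.movel([X,-.139,.20],.15)
print('touch',env.movel([X,-.139,.176],.02,guard=5)); s=st()
z=s['position'][2]+.0005
env.movel([X,-.139,z],.05)
grab('scene','s4.png')
for y in(-.06,.02,.09): env.movel([X,y,z],.06); st()
env.movel([X,.142,z],.05); st(); env.hold(.5)
grab('scene','s5.png')
a=cv2.imread('pics/s4.png')[150:400,220:520];b=cv2.imread('pics/s5.png')[150:400,220:520]
cv2.imwrite('pics/s45.png',np.vstack([cv2.resize(a,None,fx=1.2,fy=1.2),cv2.resize(b,None,fx=1.2,fy=1.2)]))
```

```text
t40.9 pos [0.4448 0.3878 0.3088] gap 0.293 F [ 0.6 -0.3 -2.6] j6 -1.09
[[0.36994838 0.36917756]
 [0.36934726 0.39945888]]
scraper centre offset from TCP [-0.00016886 -0.00051893] end width 0.030287280315009296
t42.9 pos [ 0.5574 -0.1381  0.3101] gap 0.294 F [-0.  -0.1 -2. ] j6 -2.02
touch True
t44.6 pos [ 0.5572 -0.139   0.183 ] gap 0.295 F [-0.6  1.   4.8] j6 -2.02
t46.3 pos [ 0.5572 -0.0603  0.1835] gap 0.292 F [ 0.1  0.5 -1.8] j6 -1.89
t47.8 pos [0.5572 0.0197 0.1835] gap 0.297 F [-0.   0.1 -2.1] j6 -1.75
t49.1 pos [0.5572 0.0897 0.1835] gap 0.293 F [-0.5  0.3 -2.4] j6 -1.62
t50.3 pos [0.5572 0.1418 0.1835] gap 0.297 F [ 0.1 -0.6 -2.1] j6 -1.53
```

View pics/s45.png

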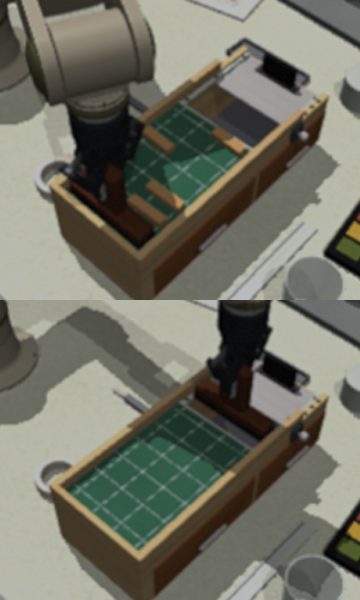

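The lower picture shows the mat completely clear and the scraper over the mouth. I'll lift back a little and look into the bin before parking the scraper.

Run:
```python
from h import *
env.movel([.557,.142,.28],.2); env.movel([.52,-.03,.33],.25)
f=grab('wrist','w8.png');st()
im=cv2.imread('pics/w8.png')[100:480,380:768];im=cv2.convertScaleAbs(cv2.resize(im,None,fx=1.5,fy=1.5),alpha=1.6,beta=20);cv2.imwrite('pics/w8c.png',im)
```

```text
t52.5 pos [ 0.52   -0.0289  0.3292] gap 0.297 F [-0.3 -0.1 -2.2] j6 -1.85
```

View pics/w8c.png

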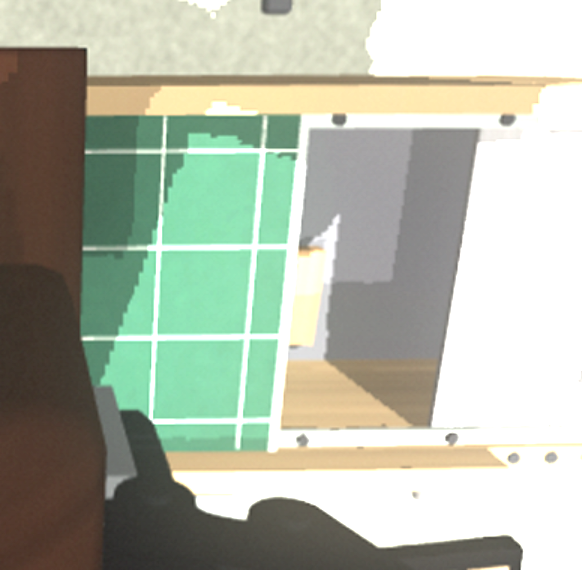

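The mat is clear, and one offcut is visible on the bin floor at (310,295) in the crop. The others would be hidden under the mat edge. I'll park the scraper, then look in from the +y side before closing.

Run:
```python
from h import *
q=down(np.pi/2+.02);xy=[.448,.3905]
env.reach([*xy,.31],q); env.movel([*xy,.08],.15)
print('touch',env.movel([*xy,.055],.02,guard=5)); st()
env.release(); env.hold(.2); env.movel([*xy,.22],.15)
grab('side','s6.png')
env.reach([.52,.27,.36],down(np.pi/2)); f=grab('wrist','w9.png');np.savez('w9.npz',**f);st()
a=cv2.convertScaleAbs(cv2.imread('pics/w9.png')[:400],alpha=1.5,beta=20)
cv2.imwrite('pics/w9c.png',a)
```

```text
touch True
t56.6 pos [0.4481 0.3905 0.062 ] gap 0.294 F [-0.7 -0.2  5.2] j6 -1.07
t59.5 pos [0.5193 0.2709 0.3582] gap 0.997 F [ 0.6  0.5 -0. ] j6 -1.29
```

View pics/w9c.png

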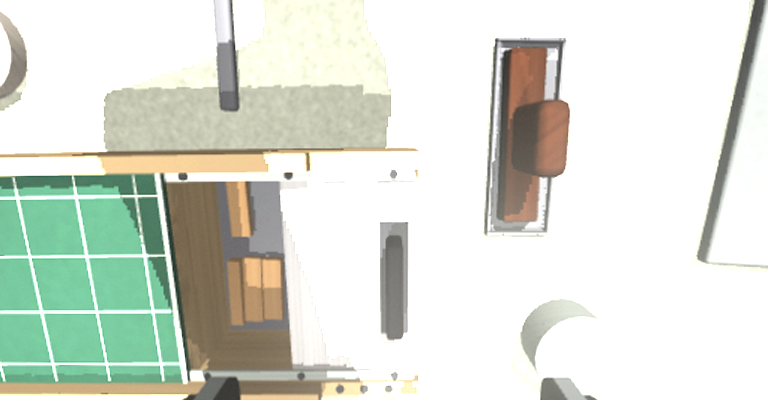

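All four offcuts lie flat in the bin at (240,210), (236,292), (254,290) and (272,290). The scraper stands in its rest at (527,135). Now I close the shutter.

Run:
```python
from h import *
q=down(np.pi/2)
env.reach([.557,.2738,.21],q); print(env.movel([.557,.2738,.13],.1,guard=10)); env.close_gripper(40); st()
env.movel([.557,.1836,.13],.06); st(); env.release(); env.movel([.557,.1836,.25],.2)
env.reach([.48,.19,.33],q); f=grab('wrist','w10.png')
o=dict(np.load('w5.npz'));print('diff vs closed view',(np.abs(f['frame'].astype(int)-o['frame']).max(2)>60)[150:290,170:350].sum())
env.reach([.45,-.32,.30],q); g=grab('wrist','w11.png');o=dict(np.load('w4.npz'));print('board diff',(np.abs(g['frame'].astype(int)-o['frame']).max(2)>60)[:250,:300].sum())
a=cv2.imread('pics/w10.png');b=cv2.imread('pics/w11.png');cv2.imwrite('pics/fin.png',np.vstack([a[:480],b[:480]])[::1] if 0 else cv2.resize(np.vstack([a[:480],b[:480]]),(480,600)))
st()
```

```text
False
t61.8 pos [0.557  0.2738 0.1302] gap 0.131 F [-0.8 -0.3  0.6] j6 -1.30
t63.4 pos [0.5577 0.1837 0.1302] gap 0.130 F [5.8 1.9 0.4] j6 -1.45
diff vs closed view 863
board diff 1688
t67.4 pos [ 0.4505 -0.3192  0.3001] gap 1.003 F [-0.   0.7  0.1] j6 -2.40
```

View pics/fin.png

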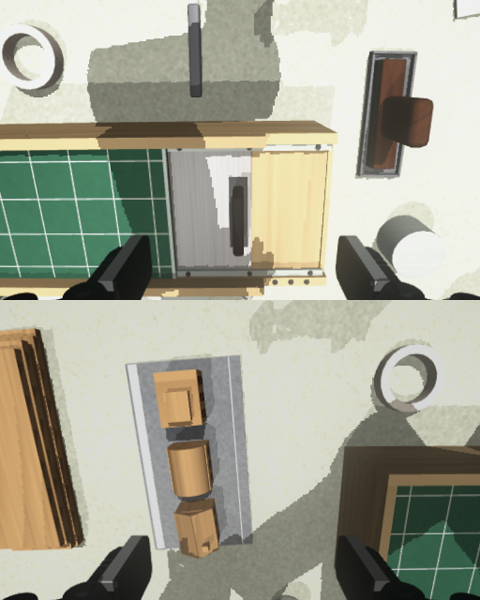

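Final picture: the handle is back at its closed position (about x 381 against 382 at the start). The scraper is in its rest, and the three buildings stand on the board where I put them.

Run:
```python
from h import *
job.hand_in()
```

```text
the job is handed in; nothing more can be done
```

The job is done and handed in at about 67 s on the robot's clock; it reports no verdict.

- **Buildings:** The block, hall and house stand upright on the baseboard, in slots about 88 mm apart. By my measurement each slot is within 90 mm of the board's centre lengthways and 2 mm across. The hall was knocked about 25 mm towards +x before I reached it, so I measured it again and then picked it up.
- **Shutter, opening:** I slid it 90 mm to its open stop. The wrist picture showed the plate clear of the mouth.
- **Sweep:** One pass pushed all four offcuts past the edge of the mat. A look into the bin before closing showed all four lying flat inside, and the mat was bare.
- **Scraper and closing:** The scraper stands in its rest, and the handle is back at its starting position to within about 1 pixel.

**Checks that disagreed:** Two picture comparisons at the end were not zero. The shutter view differed by 863 pixels and the board view by 1688. I put this down to the removed offcuts, the moved scraper and small differences in arm position. The final picture showed everything in place, but I did not break those counts down. The tape roll and knife looked unmoved in it. I did not check the rule, glue pot and tin separately.

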